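Hold a strap against the sprung fence of a bolting jig

ROBOT

A 7-joint arm with a two-finger parallel gripper is mounted at the origin on a cart in front of the work surface, level with it; the furniture and walls round the work are solid. World frame = base frame: x ahead of the robot, y to its left, z up, the work surface at z = 0. Lengths are in m, angles in degrees, forces in N, time in s.
With the tool pointing down it reaches from about 0.4 to 0.9 m from the base axis. Payload 5.6 kg.
Tool frame: the origin (TCP) lies on the centre line of the jaws, within the pads' length; the fingertips stand 25 mm ahead of it and the grasp point (between the pads) lies 6 mm ahead of it; y points along the fingers, z is the direction in which the jaws open and shut, and the axes are right-handed (so a half turn about y gives the same grasp; the last joint's range is limited). The gripper opens to 92 mm and grips with 3 to 60 N. Pads are 20 mm wide; open, the fingers measure 128 mm over their backs; the gripper's body (75 mm by 189 mm) begins 69 mm behind the grasp point.
Start: joints at [67.552, 26.786, -0.665, 91.828, 0.344, 61.387, -3.226], TCP at [0.222, -0.611, 0.24] pointing down, gripper open.
Joint ranges: [-144.91, 144.91], [-17.63, 115.5], [-89.93, 88.59], [15.96, 139.68], [-74.01, 254.01], [8.47, 105.57], [-167.45, 167.45]. Speed limits (degrees/s): [147.25, 147.25, 180, 180, 180, 180, 180].

INTERFACE

Orientations are given as a 3x3 rotation matrix whose columns are the frame's x, y, z axes.
In Python, from plant import state, read_camera, camera_model, hand_in, look_for, masks_of gives the robot as it stands. The module is installed in compiled form; this text tells all that it offers.
- The arm moves only by the shell command python3 -m handwheel 'ROWS'. ROWS is JSON, a list of rows, each a list of 3 entries, a list of its own where there are three numbers: the closure, from 0 (fully open) to 1 (shut), then the shift along the tool's x, y, z in units of 25 mm (1.0 is 25 mm), then the turn about the tool's y in units of 5 degrees (1.0 is 5 degrees). A call has 1 to 20 rows; each row is the pose to reach, as a shift and turn from the pose commanded when the call began, along the tool's axes at that moment; what a row does not reach only later rows make up. A row lasts 1/12 s, in which the tool goes at most 41.7 mm and 7.16 degrees, less where a joint would pass 70% of its speed; a pose out of reach is approached as far as the arm can. A call with a gripper value outside its range is refused whole. The fingers move at their own pace and stop on an object; the grip force is fixed at half the most. Time passes only in rows, so rows that repeat a pose let the fingers close. It gives the time, the measured TCP pose, the force and the opening at its end, in the units of the state.
- state(): the state, without advancing time (a new reading comes with each control period).
- read_camera(name): name is "scene" or "top" or "wrist"; returns (picture, depth): 480x640x3 uint8, blue, green, red; 480x640 float32, m along the optical axis (not along the pixel's ray), 0 where there is no reading.
- camera_model(name): a dict with "camera_matrix" (3x3 intrinsics, pixels), "T" (4x4, takes a point from camera to world coordinates). Camera axes: x right, y down, z forward; pixel columns grow to the right and rows downward; lengths in m; the calibration is good to about 2 mm. The wrist camera is an equidistant fisheye: a pixel r from the principal point sees the ray r / f radians off the axis. A picture is of the moment at which its call begins: read the wrist's pose just before it. camera_model takes no time and is no camera call; for the wrist camera it gives the pose at the moment of the call.
- hand_in(): hands the job in, once; it reports no verdict.
Trained networks look in the newest picture that a camera, given by its name, has taken for a name from the list of things; names that differ only in an ending like _2 or _b are one class to them, and where a whole thing is asked for, a point or a joint stands for the part that bears it (a point fixed in the world has none). Each returns a list of dicts, best first, with "confidence" (0 to 1); they miss things now and then, are a little off and sometimes report something else, mostly with a low value. They report only what shows in the picture. A call takes as long as a camera call.
- look_for(name, camera): "rect" ([left, top, width, height] in pixels, round what is visible of it).
- masks_of(name, camera): "region" (480x640 bool, what is visible of it) and "rect" ([left, top, width, height] in pixels, round what is visible of it).
The state is a dict: "t": time; "joint_pos": joint angles; "qd": joint speeds; "effort": joint torques, N m; "eef_pos": TCP position; "tool_rot": TCP orientation; "wrist_force": force on the tool from outside, world axes, zero at the start; "ft_torque": the same for the moment, N m; "finger_gap": finger opening in m.
Only numpy, scipy, OpenCV 4.12 (cv2) and the standard library are available. Lean on these libraries where they do the work, as an engineer would, in place of code of your own. Each camera call takes 0.05 s, during which the arm holds its last target.

TASK

Pick up the slotted steel strap from its two wooden bearers and lay it flat across the two rests of the bolting jig, with its ends level with the outer sides of the rests. Then slide it square against both shoes of the sprung fence behind it, press the fence back with the strap (not with the fingers) to about the middle of its travel (a steady push of about 12 N) and finish while still holding it there, so that someone can bolt the strap down: do not let go or draw back. Do not ram the fence into its end stop, and leave the other things on the bench where they are.

Things in the scene. Friction and masses are not known exactly. Their poses are not given: they have to be found in the camera images.
- strap_center (a point): Centre (half-way up) of the loose dark slotted strap: a flat steel bar 36 mm wide (own x), 204 mm long (own y), 5 mm thick (z), 0.3 to 0.5 kg, same either way round. At the start it lies about centred across two wooden bearers, underside 40 mm above the bench. Grip it across its 36 mm width at the middle: the gap there is 118 mm wide, open down to a 6 mm board.
- strap: The same strap; origin at the centre of its underside, x across its width, y along its length, z up.
- bearers: The fixed wooden stand under the strap at the start: a 75 x 190 x 6 mm board with two bearers whose tops are 40 mm above the bench, 144 mm apart along its own y. Origin on the bench under its centre.
- jig: Fixed steel bolting jig, base 135 x 230 x 12 mm. Origin on the bench, midway between the two rests; own y runs from rest to rest, own x is the level direction of the push towards the fence (roughly away from the robot). Rests: jig x -43 to +42 mm, jig y 58 to 102 mm and -58 to -102 mm, tops 47 mm above the bench. Between them a 116 mm gap for the fingers, open down to the 12 mm base.
- jig_seat (a point): Point on the jig in the middle between the rests at the height of their tops (47 mm above the bench); axes as for the jig.
- fence_face (a point): Midpoint between the faces of the sprung fence's two aluminium shoes; moves with the fence. The faces look to jig -x and stand at jig x = 11 mm when not pressed; each shoe is 40 mm wide, centred 80 mm either side of the middle, 1 to 21 mm above the rests. Between the shoes a 120 mm gap, with nothing until the tie bar 31 mm behind the faces, 50 to 64 mm above the bench.
- fence (a joint): How far the fence is pushed back along jig x, in m: 0 = not pressed, 0.007 = middle of its travel, 0.014 = on its end stop. It springs back by itself; push on it: 5 N plus 1 N per mm (5 N at 0, 12 N at 7 mm, 19 N at 14 mm). Sliding the strap over the rests adds some 1 to 4 N of friction felt at the hand.
- pliers: Bystander: red-handled pliers, 174 mm long, at the right. Leave it alone.
- paste_tin: Bystander: flat green and white tin, 70 mm wide, 26 mm tall, at the left. Leave it alone.
- bearing_1: Bystander: ball bearing, 42 mm, at the left. Leave it alone.
- tape_measure: Bystander: yellow tape measure, 58 x 72 mm, 31 mm tall, at the front right. Leave it alone.
- bolt_long: Bystander: bolt, 67 mm long, at the front right. Leave it alone.

How it is judged:
By the outcome, as a careful person would: the job done as asked, in the order asked, and still so for the second after the job is handed in, while the arm keeps its last pose, push and grip.
It also fails if it takes over 35 s, if anything falls off the work surface, if the arm or the gripper's body presses on something with over 40 N, if the wrist force passes 120 N, or if a joint passes its speed limit or range.

## Working session

There is one attempt and no reset: what is moved stays moved. The work goes in short steps, Python scripts to look and compute and a shell command to move; the robot and the scene stay as the last step left them, time stands still between calls to the robot, and variables do not carry over. Pictures are saved under pics/ and viewed, and the job is handed in when it is done.

```bash
mkdir -p pics; python3 - <<'E'
from plant import *
import cv2,numpy as np
s=state();print({k:np.round(v,4).tolist() for k,v in s.items()})
for n in("scene","top","wrist"):
    p,d=read_camera(n);cv2.imwrite(f"pics/{n}0.png",p);np.save(f"pics/{n}0.npy",d)
    m=camera_model(n);print(n,np.round(m["camera_matrix"],1).tolist(),np.round(m["T"],4).tolist())
E
```

```text
{'t': 0.0, 'joint_pos': [67.5508, 26.8354, -0.6627, 91.8824, 0.3444, 61.3862, -3.2258], 'qd': [0.0164, -0.0328, 0.0178, 0.1385, 0.0526, 0.0022, -0.0034], 'effort': [0.0003, -52.0565, -0.0128, -24.3741, -0.0569, 0.0174, 0.0002], 'eef_pos': [0.2219, -0.6104, 0.2386], 'tool_rot': [[-0.9398, -0.0007, 0.3417], [-0.3417, 0.0016, -0.9398], [0.0002, -1.0, -0.0018]], 'wrist_force': [0.0961, 0.1881, -0.6297], 'ft_torque': [0.0139, -0.0631, -0.023], 'finger_gap': 0.0918}
scene [[521.1, 0.0, 315.1], [0.0, 521.1, 237.7], [0.0, 0.0, 1.0]] [[-0.769, -0.3351, 0.5445, -0.1388], [-0.6393, 0.4065, -0.6527, 0.9924], [-0.0027, -0.85, -0.5268, 0.6803], [0.0, 0.0, 0.0, 1.0]]
top [[519.0, 0.0, 322.5], [0.0, 519.0, 237.3], [0.0, 0.0, 1.0]] [[0.0113, -0.9907, 0.1354, 0.3355], [-0.9999, -0.0101, 0.0097, 0.2254], [-0.0082, -0.1355, -0.9907, 1.4117], [0.0, 0.0, 0.0, 1.0]]
wrist [[371.6, 0.0, 316.8], [0.0, 371.6, 238.9], [0.0, 0.0, 1.0]] [[0.3415, -0.9135, -0.2211, 0.2839], [-0.9399, -0.3322, -0.0788, -0.5884], [-0.0015, 0.2347, -0.9721, 0.3848], [0.0, 0.0, 0.0, 1.0]]
```

View pics/scene0.png

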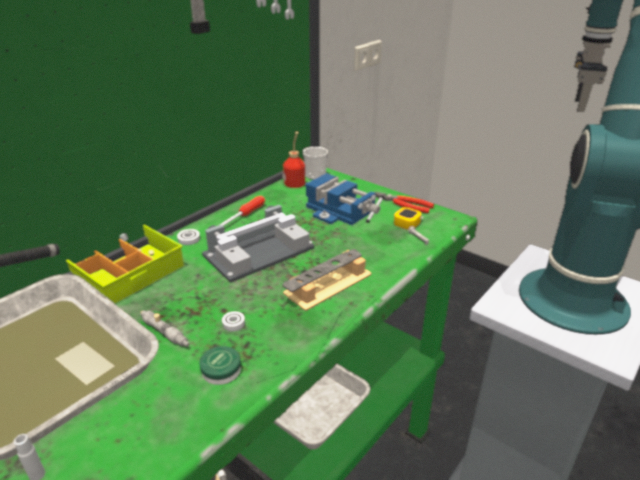

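View pics/top0.png

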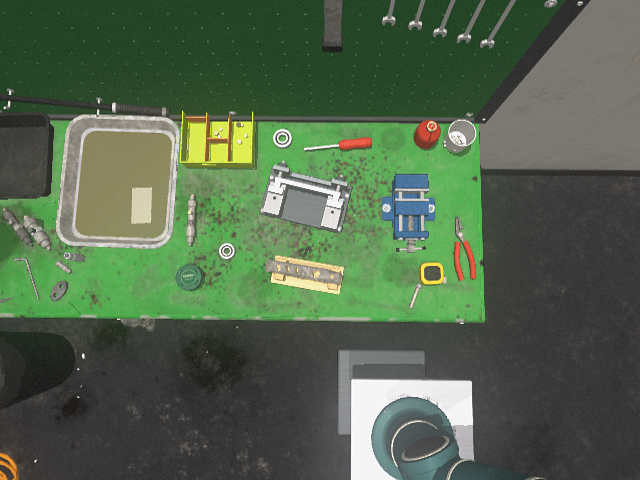

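View pics/wrist0.png

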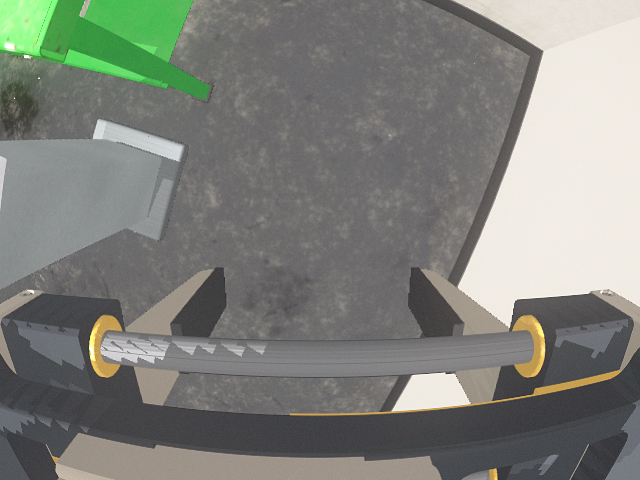

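```bash
cat > h.py <<'E'
from plant import *
import cv2,numpy as np
def cloud(cam,d,mask=None):
    m=camera_model(cam);K=m["camera_matrix"];T=np.array(m["T"])
    v,u=np.nonzero((d>0)&(mask if mask is not None else True));z=d[v,u]
    P=np.stack([(u-K[0][2])/K[0][0]*z,(v-K[1][2])/K[1][1]*z,z],1)
    return P@T[:3,:3].T+T[:3,3],u,v
def rect(xy):
    r=cv2.minAreaRect((xy*1000).astype(np.float32)); return r
E
python3 - <<'E'
from h import *
for cam in("top","scene"):
    p,d=read_camera(cam)
    for n in("strap","bearers","jig","fence"):
        r=masks_of(n,cam)
        for o in r[:2]:
            P,u,v=cloud(cam,d,o["region"])
            print(cam,n,round(o["confidence"],2),o["rect"],len(P),"med",np.round(np.median(P,0),4),"z5,95",np.round(np.percentile(P[:,2],[5,50,95]),4),"rect",rect(P[:,:2]))
    if cam=="top":
        c=cv2.resize(p[150:310,220:380],None,fx=4,fy=4,interpolation=cv2.INTER_CUBIC)[:600]
        cv2.imwrite("pics/topz.png",c)
    else:
        c=cv2.resize(p[190:310,190:390],None,fx=4,fy=4,interpolation=cv2.INTER_CUBIC)
        cv2.imwrite("pics/scz.png",c)
E
```

```text
top strap 0.87 [265.7, 263.4, 77.5, 21.9] 891 med [0.4299 0.2813 0.0446] z5,95 [0.0377 0.0446 0.0495] rect ((432.4448547363281, 288.5390319824219), (204.426513671875, 39.591827392578125), 79.40470886230469)
top strap 0.28 [454.2, 215.6, 20.7, 65.5] 604 med [ 0.4851 -0.1337  0.0123] z5,95 [0.004  0.0123 0.0181] rect ((501.9720764160156, -143.51756286621094), (172.637451171875, 56.474300384521484), 4.91047477722168)
top bearers 0.74 [273.0, 255.5, 72.2, 40.6] 1141 med [0.4134 0.2823 0.0064] z5,95 [0.0013 0.0064 0.041 ] rect ((425.55816650390625, 280.65966796875), (189.9918975830078, 75.1798324584961), 80.62300109863281)
top bearers 0.2 [271.1, 175.1, 70.7, 32.5] 746 med [0.6494 0.2868 0.0638] z5,95 [0.013  0.0638 0.0704] rect ((648.4697265625, 282.2413330078125), (198.51593017578125, 61.866371154785156), 76.01575469970703)
top fence 0.93 [268.6, 163.5, 72.3, 44.1] 654 med [0.6477 0.2867 0.0643] z5,95 [0.0487 0.0643 0.0705] rect ((659.2734985351562, 278.85748291015625), (197.86973571777344, 86.6411361694336), 75.32048797607422)
scene strap 0.82 [283.4, 249.3, 75.5, 43.5] 1017 med [0.4264 0.2942 0.0448] z5,95 [0.0382 0.0448 0.0469] rect ((450.82171630859375, 282.6117858886719), (203.1739959716797, 87.72553253173828), 79.98774719238281)
scene bearers 0.67 [280.6, 259.6, 90.3, 49.6] 1642 med [0.4062 0.2849 0.0068] z5,95 [0.0038 0.0068 0.0391] rect ((418.47760009765625, 274.2837829589844), (199.8338623046875, 75.59139251708984), 80.11348724365234)
scene jig 0.71 [203.4, 211.2, 111.0, 74.6] 4838 med [0.6191 0.2917 0.025 ] z5,95 [0.0054 0.025  0.0668] rect ((652.844482421875, 264.2671813964844), (261.48406982421875, 266.511474609375), 58.0759391784668)
scene fence 0.84 [221.5, 215.6, 74.9, 36.3] 785 med [0.6393 0.291  0.062 ] z5,95 [0.052  0.062  0.0684] rect ((642.1680908203125, 247.04025268554688), (107.36624908447266, 273.1055908203125), 0.5885012149810791)
```

View pics/topz.png

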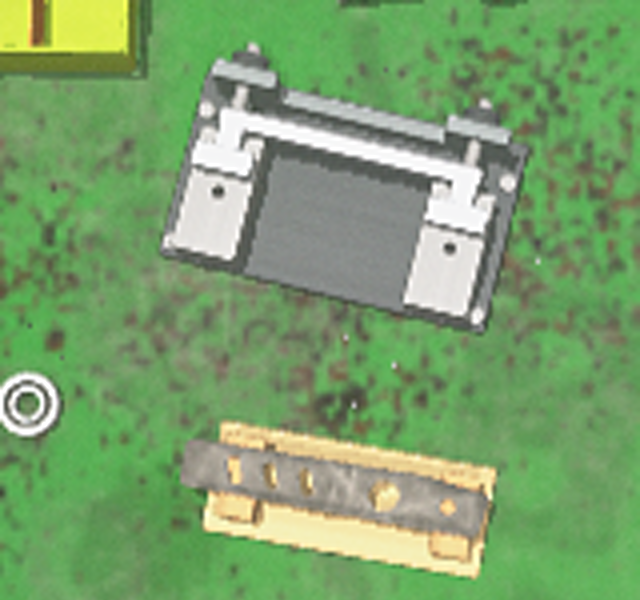

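View pics/scz.png

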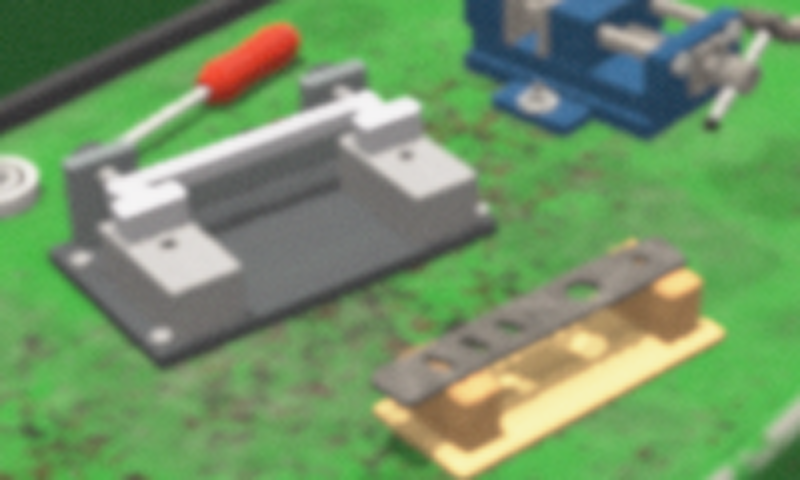

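```bash
python3 -m handwheel '[[0,[-14.7,0,-7.9],-6],[0,[-14.7,0,-7.9],-6],[0,[-14.7,0,-7.9],-6],[0,[-14.7,0,-7.9],-6],[0,[-14.7,0,-7.9],-6],[0,[-14.7,0,-7.9],-6],[0,[-14.7,0,-7.9],-6],[0,[-14.7,0,-7.9],-6],[0,[-14.7,0,-7.9],-6]]'; python3 -c "
from plant import state;import numpy as np
s=state();print({k:np.round(s[k],4).tolist() for k in('joint_pos','tool_rot','eef_pos')})"
```

```text
t: 1.4
eef_pos: [0.473, -0.3296, 0.24]
tool_rot: [[-0.643, 0.0, 0.766], [-0.766, -0.001, -0.643], [0.0, -1.0, 0.001]]
wrist_force: [0.7, -1.4, -0.2]
finger_gap: 0.0917
{'joint_pos': [43.1491, 20.7028, -14.5588, 101.6771, 6.012, 58.3306, -13.7018], 'tool_rot': [[-0.6433, 0.0005, 0.7657], [-0.7657, -0.0006, -0.6433], [0.0001, -1.0, 0.0008]], 'eef_pos': [0.473, -0.3296, 0.24]}
```

```bash
python3 -m handwheel '[[0,[-17.9,0,-17.1],-5.9],[0,[-17.9,0,-17.1],-5.9],[0,[-17.9,0,-17.1],-5.9],[0,[-17.9,0,-17.1],-5.9],[0,[-17.9,0,-17.1],-5.9],[0,[-17.9,0,-17.1],-5.9],[0,[-17.9,0,-17.1],-5.9],[0,[-17.9,0,-17.1],-5.9],[0,[-17.9,0,-17.1],-5.9],[0,[-17.9,0,-17.1],-5.9],[0,[-17.9,0,-17.1],-5.9],[0,[-17.9,0,-17.1],-5.9],[0,[-17.9,0,-17.1],-5.9],[0,[-17.9,1.6,-17.1],-5.9],[0,[-17.9,1.6,-17.1],-5.9],[0,[-17.9,1.6,-17.1],-5.9],[0,[-17.9,1.6,-17.1],-5.9],[0,[-17.9,1.6,-17.1],-5.9]]'; python3 - <<'E'
from h import *
s=state();print({k:np.round(s[k],4).tolist() for k in('joint_pos','tool_rot','eef_pos')})
p,d=read_camera("wrist");cv2.imwrite("pics/w1.png",p);np.save("pics/w1.npy",d)
m=camera_model("wrist");np.save("pics/w1T.npy",m["T"])
r=masks_of("strap","wrist")
print([(o["confidence"],o["rect"]) for o in r]);np.save("pics/w1m.npy",r[0]["region"])
E
```

```text
t: 2.9
eef_pos: [0.4323, 0.286, 0.1994]
tool_rot: [[-0.182, -0.001, 0.983], [-0.983, -0.001, -0.182], [0.001, -1.0, -0.0]]
wrist_force: [0.8, -0.1, 0.7]
finger_gap: 0.0918
{'joint_pos': [-5.6861, 22.0802, -38.2879, 110.3789, 16.9188, 53.238, -62.6999], 'tool_rot': [[-0.1822, -0.0005, 0.9833], [-0.9833, -0.0008, -0.1822], [0.0009, -1.0, -0.0004]], 'eef_pos': [0.4323, 0.286, 0.1994]}
[(0.71, [291.5, 104.9, 44.7, 232.4])]
```

View pics/w1.png

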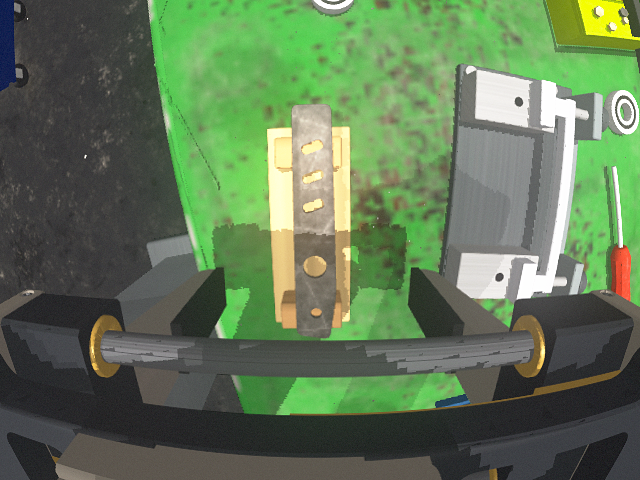

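```bash
cat >> h.py <<'E'
def wrays(T,u,v):
    K=camera_model("wrist")["camera_matrix"]
    x=(u-K[0][2])/K[0][0];y=(v-K[1][2])/K[1][1];r=np.hypot(x,y)+1e-12
    D=np.stack([np.sin(r)*x/r,np.sin(r)*y/r,np.cos(r)],-1)
    return D@T[:3,:3].T
def wplane(T,u,v,z):
    D=wrays(T,np.asarray(u,float),np.asarray(v,float));k=(z-T[2,3])/D[...,2]
    return T[:3,3]+D*k[...,None]
def wcloud(T,d,mask=None):
    K=camera_model("wrist")["camera_matrix"]
    v,u=np.nonzero((d>0)&(mask if mask is not None else True))
    x=(u-K[0][2])/K[0][0];y=(v-K[1][2])/K[1][1];r=np.hypot(x,y)
    D=wrays(T,u,v); return T[:3,3]+D*(d[v,u]/np.cos(r))[:,None],u,v
E
python3 - <<'E'
from h import *
T=np.load("pics/w1T.npy");d=np.load("pics/w1.npy");m=np.load("pics/w1m.npy")
P,u,v=wcloud(T,d,m);print("strap z",np.percentile(P[:,2],[5,50,95]))
v,u=np.nonzero(m);Q=wplane(T,u,v,0.045);print("plane rect",rect(Q[:,:2]))
h=(P[:,2]>0.041)&(P[:,2]<.05);print("depth rect",rect(P[h][:,:2]))
# jig: all cloud in jig region with z near 47
mm=np.zeros(d.shape,bool);mm[60:305,440:600]=1
P,u,v=wcloud(T,d,mm)
hist,e=np.histogram(P[:,2],bins=np.arange(0,.09,.002));print([(round(float(a),3),int(n)) for a,n in zip(e,hist) if n>100])
np.save("pics/jigP.npy",P)
h=(np.abs(P[:,2]-.047)<.004)
img=cv2.resize(cv2.imread("pics/w1.png")[50:310,430:640],None,fx=2.3,fy=2.3,interpolation=cv2.INTER_CUBIC);cv2.imwrite("pics/w1j.png",img)
for s in (P[:,1]>.29),(P[:,1]<.27):
    print(rect(P[h&s][:,:2]))
# top camera
p,dt=read_camera("top")
P,u,v=cloud("top",np.load("pics/top0.npy"))
h=(np.abs(P[:,2]-.047)<.0045)&(P[:,0]>.53)&(P[:,0]<.70)&(P[:,1]>.15)&(P[:,1]<.42)
for s in (P[:,1]>.29),(P[:,1]<.27): print("top",(h&s).sum(),rect(P[h&s][:,:2]))
E
```

```text
strap z [0.04503819 0.04625072 0.04741389]
plane rect ((431.1079406738281, 287.83782958984375), (203.06517028808594, 35.10883712768555), 80.1878890991211)
depth rect ((431.2481384277344, 288.0395812988281), (202.7015838623047, 35.11216735839844), 80.02294921875)
[(0.0, 7158), (0.002, 1102), (0.004, 142), (0.006, 164), (0.008, 151), (0.01, 845), (0.012, 10098), (0.014, 1863), (0.016, 151), (0.018, 168), (0.02, 122), (0.022, 127), (0.024, 116), (0.026, 131), (0.028, 112), (0.03, 135), (0.032, 155), (0.034, 519), (0.036, 208), (0.038, 137), (0.04, 168), (0.042, 196), (0.044, 231), (0.046, 2182), (0.048, 3170), (0.05, 200), (0.052, 333), (0.054, 377), (0.056, 394), (0.058, 414), (0.06, 511), (0.062, 707), (0.064, 2055), (0.066, 551), (0.068, 1192), (0.07, 682)]
((645.989990234375, 362.3101806640625), (47.73706817626953, 125.16973114013672), 76.02323913574219)
((609.2237548828125, 208.666259765625), (44.66850280761719, 126.23375701904297), 76.33528900146484)
top 351 ((643.6544189453125, 362.0840148925781), (60.69402313232422, 126.310546875), 62.426002502441406)
top 347 ((609.580810546875, 220.62203979492188), (64.82569122314453, 121.3774642944336), 77.60491943359375)
```

View pics/w1j.png

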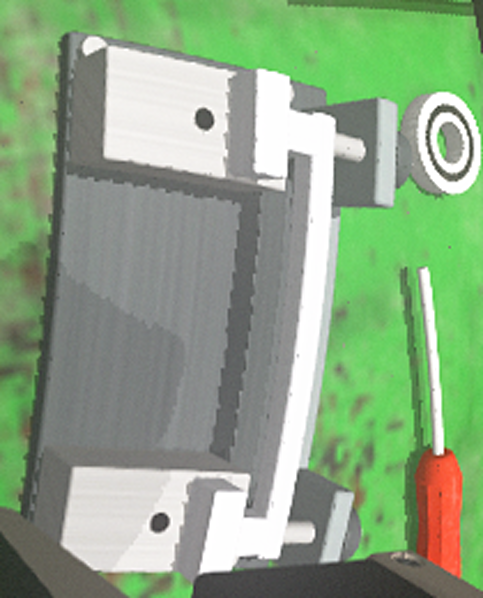

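```bash
cat > jigfit.py <<'E'
from h import *
def fit(P,name):
    h=(np.abs(P[:,2]-.0475)<.003);Q=P[h][:,:2]
    from scipy.optimize import minimize
    def loc(p,Q):
        c,s=np.cos(p[2]),np.sin(p[2]);d=Q-p[:2];return np.stack([d@[c,s],d@[-s,c]],1)
    a=np.deg2rad(-13.8);p=np.array([.62,.29,a])
    # soft outside distance fit: points must fall inside rests, with density edges
    for th in np.deg2rad(np.arange(-16,-11.4,.5)):
        L=loc([.62,.285,th],Q); out=[]
        for sgn in(1,-1):
            q=L[(L[:,1]*sgn>.03)&(L[:,0]<.012)&(L[:,0]>-.07)&(np.abs(L[:,1])<.13)]
            # side edges: histogram
            hy,e=np.histogram(q[:,1],bins=np.arange(-.13,.13,.001)); t=hy>0.4*np.median(hy[hy>3]);ee=e[:-1][t]
            r=q[(q[:,1]>ee.min()+.003)&(q[:,1]<ee.max()-.003)]
            b=[np.min(r[(r[:,1]>=y)&(r[:,1]<y+.003),0]) for y in np.arange(ee.min()+.004,ee.max()-.006,.003) if ((r[:,1]>=y)&(r[:,1]<y+.003)).sum()>3]
            out+= [np.median(b),ee.min(),ee.max()+.001]
        print(name,round(np.rad2deg(th),1),np.round(np.array(out)*1000,1), "front diff",round((out[0]-out[3])*1000,1))
    # shoe faces: points z .053-.068 
    
if __name__=="__main__":
    P=np.load("pics/jigP.npy");P=P[(P[:,0]>.5)];fit(P,"wrist")
E
python3 jigfit.py
```

```text
wrist -16.0 [-58.5  59.  103.  -51.8 -99.  -55. ] front diff -6.7
wrist -15.5 [-57.8  59.  103.  -52.4 -99.  -55. ] front diff -5.4
wrist -15.0 [-57.1  60.  104.  -53.1 -99.  -55. ] front diff -4.0
wrist -14.5 [-56.4  60.  104.  -53.7 -99.  -55. ] front diff -2.7
wrist -14.0 [-55.7  60.  104.  -54.4 -99.  -55. ] front diff -1.3
wrist -13.5 [-55.   60.  105.  -54.9 -99.  -55. ] front diff -0.1
wrist -13.0 [-54.3  60.  105.  -55.5 -98.  -54. ] front diff 1.2
wrist -12.5 [-53.5  61.  105.  -56.1 -98.  -54. ] front diff 2.6
wrist -12.0 [-52.8  61.  105.  -56.8 -98.  -54. ] front diff 4.0
wrist -11.5 [-52.1  61.  105.  -57.4 -98.  -54. ] front diff 5.4
```

```bash
python3 -m handwheel '[[0,[-0.07,0,-0.06],-0.1],[0,[-0.07,1.5,-0.06],-0.1],[0,[-0.07,3,-0.06],-0.1],[0,[-0.07,4.3,-0.06],-0.1],[0,[-0.07,5.3,-0.06],-0.1],[0,[-0.07,6.04,-0.06],-0.1],[0,[-0.07,6.04,-0.06],-0.1],[0,[-0.07,6.04,-0.06],-0.1]]'; python3 -m handwheel '[[1,[0,0,0],0],[1,[0,0,0],0],[1,[0,0,0],0],[1,[0,0,0],0],[1,[0,0,0],0],[1,[0,0,0],0],[1,[0,0,0],0],[1,[0,0,0],0]]'
python3 - <<'E'
from h import *
p,d=read_camera("wrist");cv2.imwrite("pics/w2.png",p)
E
```

```text
t: 3.72
eef_pos: [0.4312, 0.2878, 0.0486]
tool_rot: [[-0.175, -0.001, 0.985], [-0.985, -0.001, -0.175], [0.001, -1.0, -0.001]]
wrist_force: [-0.5, 0.5, -0.9]
finger_gap: 0.0919
t: 4.38
eef_pos: [0.4311, 0.2884, 0.0486]
tool_rot: [[-0.174, 0.0, 0.985], [-0.985, -0.0, -0.174], [0.0, -1.0, 0.0]]
wrist_force: [0.8, 0.2, -0.8]
finger_gap: 0.0404
```

View pics/w2.png

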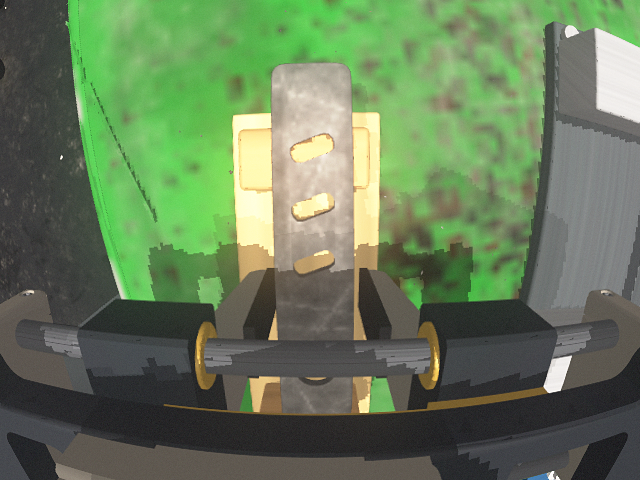

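The strap sits between the fingers (columns 272–352), and they are nearly closed. I'll finish closing, then lift.

```bash
python3 -m handwheel '[[1,[0,0,0],0],[1,[0,0,0],0],[1,[0,0,0],0],[1,[0,0,0],0]]'; python3 -m handwheel '[[1,[0,-0.3,0],0],[1,[0,-0.8,0],0],[1,[0,-1.5,0],0],[1,[0,-2.2,0],0],[1,[0,-2.6,0],0],[1,[0,-2.6,0],0],[1,[0,-2.6,0],0]]'
python3 - <<'E'
from h import *
T=np.array(camera_model("wrist")["T"]);s=state();print(s["eef_pos"],s["joint_pos"])
p,d=read_camera("wrist");cv2.imwrite("pics/w3.png",p);np.save("pics/w3.npy",d);np.save("pics/w3T.npy",T)
r=masks_of("strap","wrist");print([(o["confidence"],o["rect"]) for o in r])
m=r[0]["region"]
P,u,v=wcloud(T,d,m);print("z",np.percentile(P[:,2],[5,50,95]),s["eef_pos"][2])
h=np.abs(P[:,2]-np.median(P[:,2]))<.004;P=P[h];print(rect(P[:,:2]))
A=np.c_[P[:,:2]-P[:,:2].mean(0),np.ones(len(P))];print("tilt",np.linalg.lstsq(A,P[:,2],rcond=None)[0])
E
```

```text
t: 4.77
eef_pos: [0.4309, 0.2885, 0.0485]
tool_rot: [[-0.174, -0.0, 0.985], [-0.985, -0.0, -0.174], [0.0, -1.0, -0.0]]
wrist_force: [-2.2, 0.6, 1.8]
finger_gap: 0.0355
t: 5.35
eef_pos: [0.4315, 0.2882, 0.1141]
tool_rot: [[-0.175, 0.001, 0.985], [-0.985, 0.0, -0.175], [-0.0, -1.0, 0.001]]
wrist_force: [-0.5, -0.4, -5.2]
finger_gap: 0.0353
[0.43148913 0.28823211 0.11407159] [ -9.56437962  29.14305051 -34.58625798 113.94300289  23.58472495
  43.82332291 -68.13602899]
[]Traceback (most recent call last):
  File "<stdin>", line 5, in <module>
IndexError: list index out of range
```

View pics/w3.png

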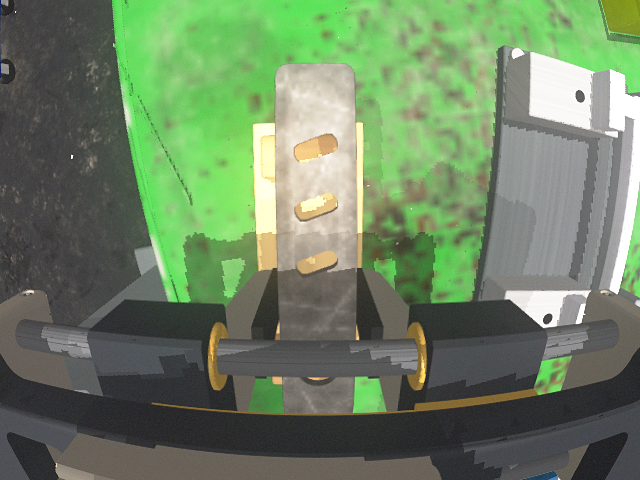

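```bash
cat > inhand.py <<'E'
from h import *
import sys
def inhand(T,d,eef,R,tag=""):
    P,u,v=wcloud(T,d)
    L=(P-eef)@R   # tool coords
    h=(L[:,1]>-.004)&(L[:,1]<.012)&(np.abs(L[:,2])<.03)&(L[:,0]<-.02)&(L[:,0]>-.13)
    q=L[h]
    A=np.c_[q[:,0],q[:,2],np.ones(len(q))];c=np.linalg.lstsq(A,q[:,1],rcond=None)[0]
    res=q[:,1]-A@c; q=q[np.abs(res)<.002]
    A=np.c_[q[:,0],q[:,2],np.ones(len(q))];c=np.linalg.lstsq(A,q[:,1],rcond=None)[0]
    xs=np.arange(-.085,-.03,.004);lo=[];hi=[];xx=[]
    for x in xs:
        w=q[(q[:,0]>=x)&(q[:,0]<x+.004),2]
        if len(w)>10: lo.append(w.min());hi.append(w.max());xx.append(x)
    pl=np.polyfit(xx,lo,1);ph=np.polyfit(xx,hi,1)
    print(tag,"n",len(q),"top y slope/x,z,const",np.round(c,4),"far end x",round(q[:,0].min()*1000,1),"edge z lo/hi mm",np.round([np.median(lo)*1e3,np.median(hi)*1e3],1),"yaw deg",np.round(np.rad2deg([pl[0],ph[0]]),2))
    return c
if __name__=="__main__":
    s=state();inhand(np.load("pics/w3T.npy"),np.load("pics/w3.npy"),np.array(s["eef_pos"]),np.array(s["tool_rot"]))
    T=np.load("pics/w3T.npy");d=np.load("pics/w3.npy")
    P,u,v=wcloud(T,d);P=P[(P[:,0]>.5)&(P[:,0]<.75)&(P[:,1]>.1)&(P[:,1]<.45)]
    from jigfit import fit
    try: fit(P,"w3")
    except Exception as e: print(e)
E
python3 inhand.py
```

```text
n 14202 top y slope/x,z,const [ 0.0012 -0.0017  0.0015] far end x -102.3 edge z lo/hi mm [-15.7  17. ] yaw deg [0.13 0.93]
w3 -16.0 [-60.1  59.  104.  -39.6 -82.  -54. ] front diff -20.4
w3 -15.5 [-59.3  60.  104.  -38.6 -82.  -54. ] front diff -20.8
w3 -15.0 [-58.6  60.  104.  -39.2 -82.  -54. ] front diff -19.4
w3 -14.5 [-57.8  61.  105.  -40.6 -81.  -54. ] front diff -17.2
w3 -14.0 [-57.1  61.  105.  -38.7 -82.  -54. ] front diff -18.4
w3 -13.5 [-56.5  61.  105.  -38.8 -82.  -54. ] front diff -17.7
w3 -13.0 [-55.6  61.  105.  -41.2 -82.  -53. ] front diff -14.4
w3 -12.5 [-54.9  62.  106.  -41.4 -82.  -53. ] front diff -13.5
w3 -12.0 [-54.1  62.  106.  -40.6 -81.  -53. ] front diff -13.5
w3 -11.5 [-53.4  62.  106.  -42.4 -80.  -52. ] front diff -11.0
```

```bash
python3 -m handwheel '[[1,[-0.3,-0.24,1],0.1],[1,[-0.6,-0.24,2.3],0.3],[1,[-1,-0.24,3.7],0.5],[1,[-1.2,-0.24,5],0.7],[1,[-1.39,-0.24,5.7],0.7],[1,[-1.39,-0.24,5.98],0.7],[1,[-1.39,-0.24,5.98],0.7],[1,[-1.39,-0.24,5.98],0.7]]'
cat > look.py <<'E'
from h import *
import sys
from inhand import inhand
n=sys.argv[1]
T=np.array(camera_model("wrist")["T"]);s=state();e=np.array(s["eef_pos"]);R=np.array(s["tool_rot"])
p,d=read_camera("wrist");cv2.imwrite(f"pics/{n}.png",p);np.save(f"pics/{n}.npy",d);np.save(f"pics/{n}T.npy",T);np.savez(f"pics/{n}s.npz",e=e,R=R)
print(s["t"],e,"zang",np.rad2deg(np.arctan2(R[1,2],R[0,2])),np.round(s["wrist_force"],2))
inhand(T,d,e,R)
E
python3 look.py w4
```

```text
t: 6.12
eef_pos: [0.5826, 0.2965, 0.1181]
tool_rot: [[-0.233, -0.003, 0.972], [-0.972, -0.001, -0.233], [0.002, -1.0, -0.003]]
wrist_force: [-0.8, -0.3, -3.1]
finger_gap: 0.0347
6.1167 [0.58257182 0.29650715 0.11812121] zang -13.479025850694306 [-0.76 -0.35 -3.07]
 n 14113 top y slope/x,z,const [-0.0005  0.0003  0.0028] far end x -101.7 edge z lo/hi mm [-16.5  16.3] yaw deg [0.25 0.77]
```

View pics/w4.png

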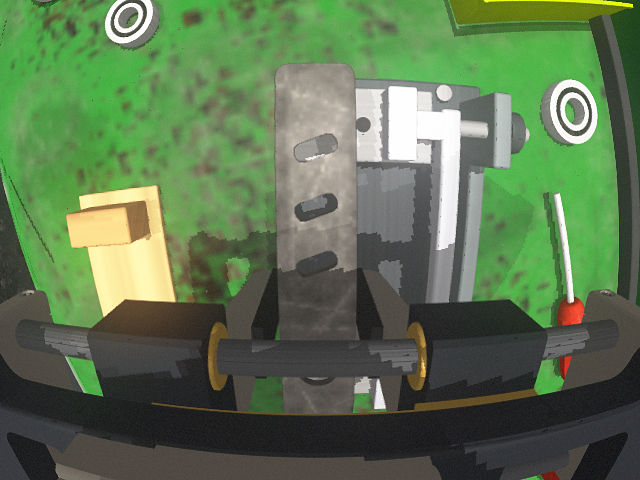

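```bash
cat > jm.py <<'E'
from h import *
import sys
n=sys.argv[1];T=np.load(f"pics/{n}T.npy");d=np.load(f"pics/{n}.npy")
P,u,v=wcloud(T,d)
o=np.array([.6090,.2904]);a=np.deg2rad(-13.5);c,s=np.cos(a),np.sin(a)
D=P[:,:2]-o;L=np.stack([D@[c,s],D@[-s,c],P[:,2]],1)
sel=(L[:,1]>.05)&(L[:,1]<.115)&(np.abs(L[:,0])<.08)
L=L[sel]
for nm,z0,z1 in(("rest",.0445,.0505),("shoe",.066,.073)):
    q=L[(L[:,2]>z0)&(L[:,2]<z1)&(L[:,0]<.03)]
    print(nm,len(q),"z",np.median(q[:,2]),"x pct",np.percentile(q[:,0],[1,3,50,97])*1e3,"y pct",np.percentile(q[:,1],[1,3,50,97,99])*1e3)
    if nm=="shoe":
        ys=np.arange(.064,.096,.003);b=[np.percentile(q[(q[:,1]>=y)&(q[:,1]<y+.003),0],3)*1e3 for y in ys if ((q[:,1]>=y)&(q[:,1]<y+.003)).sum()>5];print("face edge x",np.round(b,1),"slope deg",np.rad2deg(np.polyfit(np.arange(len(b))*3,b,1)[0]))
# same for the -y side
E
python3 jm.py w4; python3 jm.py w1;python3 jm.py w3
```

```text
rest 2753 z 0.04780969277883998 x pct [-38.37159631 -36.59044188   0.38869645  10.93331594] y pct [ 59.51742808  60.05059975  72.9897287  100.95454891 102.24904084]
shoe 2182 z 0.06868262443020004 x pct [10.31828555 10.60536942 17.99348028 25.69158164] y pct [ 61.48294818  62.28244757  80.87236407  99.64231    100.44311482]
face edge x [10.9 10.9 10.6 10.4 10.7 10.9 10.7 10.4 10.4 10.7 10.5] slope deg -0.6197670168930823
rest 2792 z 0.048110258269023376 x pct [-42.66847818 -42.08733313 -16.42969886  12.20596163] y pct [ 58.15004662  58.70502323  78.9577804  100.35300385 101.26260596]
shoe 733 z 0.06905915406479213 x pct [10.63470434 11.07545228 17.95671492 26.33367229] y pct [60.139452   60.7905183  79.34162274 98.46370361 99.29012359]
face edge x [10.9 10.9 10.9 11.1 11.1 11.  11.4 11.7 11.5 10.9 11.6] slope deg 1.106294808272971
rest 4203 z 0.04756732253965226 x pct [-43.9364684  -43.32242362 -18.2514319   11.41950842] y pct [ 58.99906608  59.51749985  79.6290116  100.89623554 101.94719587]
shoe 980 z 0.06839021332496219 x pct [ 9.36835147  9.73625288 16.55521862 25.0951724 ] y pct [ 61.13463939  61.87139725  80.05956661  99.19269003 100.30892409]
face edge x [ 9.9 10.1  9.9 10.3  9.4  9.6  9.5 10.   9.8  9.5  9.6] slope deg -0.8408610669628034
```

```bash
python3 -m handwheel '[[1,[0,0.2,0.38],0],[1,[0,0.8,0.38],0],[1,[0,1.4,0.38],0],[1,[0,1.9,0.38],0],[1,[0,2.1,0.38],0],[1,[0,2.1,0.38],0],[1,[0,2.1,0.38],0],[1,[0,2.1,0.38],0]]'
python3 look.py w5;python3 jm.py w5
```

```text
t: 6.83
eef_pos: [0.5938, 0.2949, 0.0675]
tool_rot: [[-0.233, 0.001, 0.972], [-0.972, 0.001, -0.234], [-0.001, -1.0, 0.0]]
wrist_force: [-0.0, 0.5, -2.7]
finger_gap: 0.035
6.8333 [0.5938158  0.29491281 0.06746499] zang -13.50324138013585 [-0.03  0.47 -2.72]
 n 14302 top y slope/x,z,const [ 0.0002 -0.0064  0.0028] far end x -101.9 edge z lo/hi mm [-16.5  22. ] yaw deg [  0.24 -19.32]
rest 4738 z 0.04780117797333723 x pct [-43.04689225 -42.54476298 -13.97896784  11.02117593] y pct [ 59.32073904  59.85985981  75.9313412  100.99322291 102.10694669]
shoe 4161 z 0.06865751648721868 x pct [-27.02395483 -15.28761658  17.49019623  25.72909342] y pct [ 58.34533941  61.84860195  80.69436479  99.53721301 100.43585743]
face edge x [ 10.3  10.5  10.4  -6.8 -15.9 -11.9 -10.2  -4.7 -21.8 -16.  -16.8] slope deg -56.982333745804375
```

View pics/w5.png

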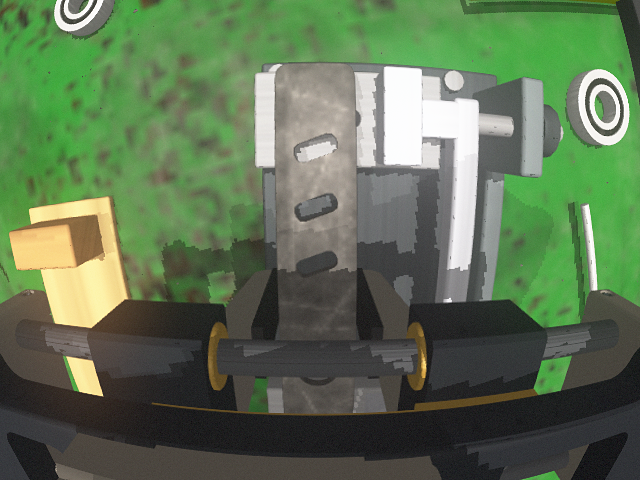

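```bash
python3 -m handwheel '[[1,[0,0.15,0],0],[1,[0,0.3,0],0],[1,[0,0.38,0],0],[1,[0,0.38,0],0],[1,[0,0.38,0],0]]'; python3 -m handwheel '[[1,[0,0.03,0],0],[1,[0,0.05,0],0],[1,[0,0.05,0],0],[1,[0,0.05,0],0]]'
```

```text
t: 7.3
eef_pos: [0.5935, 0.2943, 0.0573]
tool_rot: [[-0.234, -0.0, 0.972], [-0.972, -0.0, -0.234], [0.0, -1.0, -0.0]]
wrist_force: [-1.0, -0.1, -3.5]
finger_gap: 0.0356
t: 7.63
eef_pos: [0.5936, 0.2944, 0.0563]
tool_rot: [[-0.234, 0.0, 0.972], [-0.972, -0.0, -0.234], [0.0, -1.0, 0.0]]
wrist_force: [-0.2, 0.0, -3.8]
finger_gap: 0.0349
```

```bash
python3 -m handwheel '[[1,[0,0.02,0],0],[1,[0,0.02,0],0],[1,[0,0.02,0],0]]'; python3 -m handwheel '[[1,[0,0.02,0],0],[1,[0,0.02,0],0],[1,[0,0.02,0],0]]'; python3 -m handwheel '[[1,[0,0.02,0],0],[1,[0,0.02,0],0],[1,[0,0.02,0],0]]'
```

```text
t: 7.88
eef_pos: [0.5936, 0.2944, 0.0558]
tool_rot: [[-0.234, -0.0, 0.972], [-0.972, -0.0, -0.234], [0.0, -1.0, -0.0]]
wrist_force: [-0.7, -0.0, -3.5]
finger_gap: 0.035
t: 8.13
eef_pos: [0.5937, 0.2944, 0.0556]
tool_rot: [[-0.234, 0.0, 0.972], [-0.972, -0.0, -0.234], [0.0, -1.0, 0.0]]
wrist_force: [-2.2, -0.7, -1.1]
finger_gap: 0.0355
t: 8.38
eef_pos: [0.5937, 0.2945, 0.0556]
tool_rot: [[-0.234, 0.0, 0.972], [-0.972, -0.0, -0.234], [0.0, -1.0, 0.0]]
wrist_force: [-2.4, -1.5, 5.6]
finger_gap: 0.0351
```

```bash
python3 -m handwheel '[[1,[0,-0.015,0],0],[1,[0,-0.015,0],0],[1,[0,-0.015,0.05],0],[1,[0,-0.015,0.12],0],[1,[0,-0.015,0.19],0],[1,[0,-0.015,0.24],0],[1,[0,-0.015,0.24],0],[1,[0,-0.015,0.24],0]]';python3 look.py w6
```

```text
t: 9.05
eef_pos: [0.5988, 0.2945, 0.0556]
tool_rot: [[-0.233, -0.001, 0.973], [-0.973, 0.002, -0.233], [-0.002, -1.0, -0.001]]
wrist_force: [-4.0, 0.6, 5.4]
finger_gap: 0.0352
9.05 [0.5987795  0.29447597 0.05561469] zang -13.466676550838754 [-3.97  0.61  5.36]
 n 12588 top y slope/x,z,const [-0.0214 -0.059   0.0021] far end x -101.9 edge z lo/hi mm [-23.2  19.1] yaw deg [20.82 -7.91]
```

View pics/w6.png

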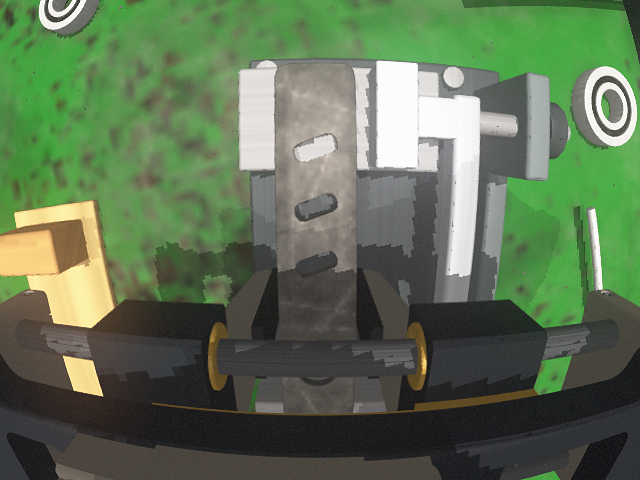

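```bash
python3 -m handwheel '[[1,[0,-0.015,0],0],[1,[0,-0.015,0],0],[1,[0,-0.015,0],0]]'; python3 - <<'E'
from h import *
T=np.array(camera_model("wrist")["T"]);s=state();e=np.array(s["eef_pos"]);print(e,s["wrist_force"],s["ft_torque"])
p,d=read_camera("wrist")
P,u,v=wcloud(T,d)
R=np.array(s["tool_rot"]);L=(P-e)@R;L=L[(L[:,0]<-.06)&(L[:,0]>-.12)]
z=(L[:,1])
# strap: y ~ -? top at +.002 ; rest at +.0085
a=L[(np.abs(L[:,1]-.0022)<.0018)&(np.abs(L[:,2])<.015)];b=L[(np.abs(L[:,1]-.0078)<.0025)&(((L[:,2]<-.02)&(L[:,2]>-.025))|((L[:,2]>.019)&(L[:,2]<.024)))]
print(np.median(a[:,1]),np.median(b[:,1]))
for n,q in(("strap",a),("rest",b)):print(n,len(q),[round(float(np.percentile(q[:,0],k)*1e3),1) for k in(0.3,1,2)], q[:,0].min()*1e3)
bl=b[b[:,2]<0];br=b[b[:,2]>0];print(len(bl),len(br),bl[:,0].min(),br[:,0].min() if len(br) else 0)
E
```

```text
t: 9.35
eef_pos: [0.5993, 0.294, 0.0556]
tool_rot: [[-0.233, 0.0, 0.972], [-0.972, 0.001, -0.233], [-0.001, -1.0, -0.0]]
wrist_force: [-3.4, 1.7, 2.2]
finger_gap: 0.0352
[0.59933344 0.29399565 0.05561374] [-3.36092774  1.70154129  2.22712358] [ 0.42632214  0.48772087 -0.04386146]
0.0028728615090891753 0.007943001228088317
strap 6488 [-101.4, -101.0, -100.6] -101.6493209729432
rest 1691 [-101.4, -101.1, -100.7] -101.58619693869805
1177 514 -0.10158619693869805 -0.10143287572689774
```

```bash
python3 -m handwheel '[[1,[0,0,0.04],0],[1,[0,0,0.08],0],[1,[0,0,0.08],0],[1,[0,0,0.08],0]]';python3 -m handwheel '[[1,[0,0,0.04],0],[1,[0,0,0.08],0],[1,[0,0,0.08],0],[1,[0,0,0.08],0]]'
```

```text
t: 9.73
eef_pos: [0.6013, 0.2928, 0.0556]
tool_rot: [[-0.234, -0.0, 0.972], [-0.972, 0.0, -0.234], [-0.0, -1.0, -0.0]]
wrist_force: [-3.6, 2.5, 3.0]
finger_gap: 0.0352
t: 10.07
eef_pos: [0.6018, 0.2928, 0.0556]
tool_rot: [[-0.234, -0.003, 0.972], [-0.972, 0.0, -0.234], [0.0, -1.0, -0.003]]
wrist_force: [-6.1, 2.6, 5.0]
finger_gap: 0.0353
```

```bash
python3 -m handwheel '[[1,[0,-0.01,0.04],0],[1,[0,-0.01,0.08],0],[1,[0,-0.01,0.08],0],[1,[0,-0.01,0.08],0]]';python3 look.py w7; python3 - <<'E'
import cv2
p=cv2.imread("pics/w7.png");cv2.imwrite("pics/w7z.png",cv2.resize(p[50:190,230:460],None,fx=3.4,fy=3.4,interpolation=cv2.INTER_CUBIC))
E
```

```text
t: 10.4
eef_pos: [0.6028, 0.2926, 0.0556]
tool_rot: [[-0.233, -0.004, 0.972], [-0.972, 0.0, -0.233], [0.001, -1.0, -0.004]]
wrist_force: [-8.7, 3.0, 6.3]
finger_gap: 0.035
10.4 [0.60277136 0.29263117 0.05559552] zang -13.493257228182328 [-8.67  3.01  6.34]
 n 13690 top y slope/x,z,const [-0.0164 -0.0863  0.0023] far end x -101.7 edge z lo/hi mm [-23.1  17.5] yaw deg [21.17 -1.96]
```

View pics/w7z.png

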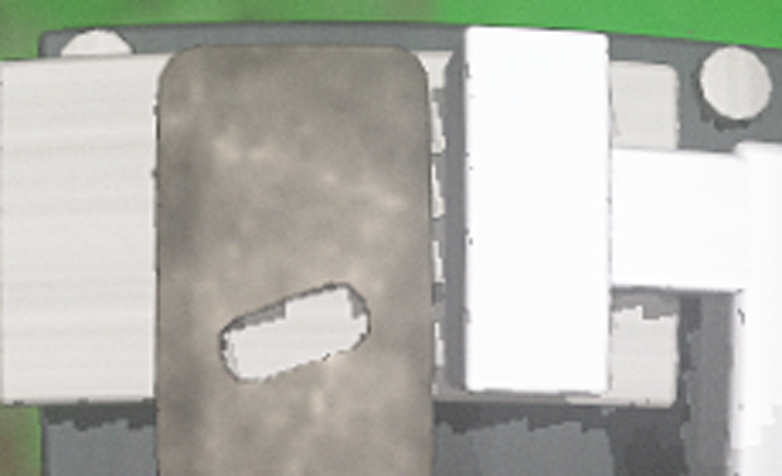

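```bash
cat > edge.py <<'E'
from h import *
import sys
n=sys.argv[1];T=np.load(f"pics/{n}T.npy");d=np.load(f"pics/{n}.npy");z=np.load(f"pics/{n}s.npz")
P,u,v=wcloud(T,d)
o=np.array([.6092,.2910]);a=np.deg2rad(-13.5);c,s=np.cos(a),np.sin(a)
D=P[:,:2]-o;L=np.stack([D@[c,s],D@[-s,c],P[:,2]],1)
e=z["e"][:2]-o;print("tcp jig mm",np.round([1e3*e@[c,s],1e3*e@[-s,c]],1))
for y in np.arange(.064,.098,.005):
    q=L[np.abs(L[:,1]-y)<.0025]
    st=q[(np.abs(q[:,2]-.053)<.002)&(np.abs(q[:,0])<.04)][:,0];sh=q[(q[:,2]>.066)&(q[:,2]<.071)&(q[:,0]<.05)&(q[:,0]>-.01)][:,0]
    f=lambda w,k:round(float(np.percentile(w,k)*1e3),1) if len(w)>5 else None
    print(round(y,3),"strap",f(st,1),f(st,99),"shoe",f(sh,1),f(sh,99))
E
python3 edge.py w4;python3 edge.py w7; python3 -c "
from plant import state;s=state();print(s['ft_torque'],s['wrist_force'],s['eef_pos'],s['effort'],s['joint_pos'])"
```

```text
tcp jig mm [-27.2  -0.9]
0.064 strap 10.0 10.9 shoe 10.5 31.0
0.069 strap 10.0 10.3 shoe 10.3 29.8
0.074 strap 10.3 10.4 shoe 10.2 44.8
0.079 strap 10.2 10.8 shoe 10.5 45.5
0.084 strap 9.8 10.7 shoe 10.2 45.4
0.089 strap 10.1 10.5 shoe 10.3 28.7
0.094 strap 10.2 10.8 shoe 10.3 26.0
tcp jig mm [-6.6  0.1]
0.064 strap -23.0 11.4 shoe 11.5 27.6
0.069 strap -22.5 11.3 shoe 11.3 43.7
0.074 strap -22.3 33.7 shoe 11.4 42.5
0.079 strap -22.3 11.5 shoe 11.5 40.9
0.084 strap -22.5 11.1 shoe 11.3 40.8
0.089 strap -22.3 11.3 shoe 11.4 28.0
0.094 strap -22.3 11.3 shoe 11.3 27.3
[ 0.52909765  1.84209281 -0.2350548 ] [-8.697549    3.32146043  5.61967918] [0.60276852 0.29260106 0.05559734] [  4.00677994 -58.1249249   -4.71476242 -21.51799679   2.04995491
  -1.19152073   0.25317491] [ -9.02813407  45.02261874 -28.77230105  93.36929698  26.72008421
  48.81860015 -62.15111032]
```

```bash
python3 - <<'E'
from h import *
for n in("w3","w4","w7"):
    T=np.load(f"pics/{n}T.npy");z=np.load(f"pics/{n}s.npz") if n!="w3" else dict(e=np.array([.43149,.28823,.11407]),R=None)
    e=z["e"];zt=e[2]-.0035
    p=cv2.imread(f"pics/{n}.png");d=np.load(f"pics/{n}.npy");print(n,"cam-z above",T[2,3]-zt)
    for r in(120,180,240):
        print(r,"px",p[r,268:282].mean(1).astype(int).tolist(),p[r,348:364].mean(1).astype(int).tolist(),"depth",np.round(d[r,[270,276,278,280,300,350,353,356,358]],4).tolist())
        a,b=wplane(T,np.array([276,356]),np.array([r,r]),zt);print(np.linalg.norm(a-b))
E
```

```text
w3 cam-z above 0.14945829849185877
120 px [130, 132, 129, 131, 132, 129, 124, 155, 168, 165, 165, 167, 171, 169] [217, 211, 205, 200, 198, 195, 190, 155, 131, 144, 139, 143, 138, 139, 136, 145] depth [0.24699999392032623, 0.1412000060081482, 0.14180000126361847, 0.1412000060081482, 0.14139999449253082, 0.1404000073671341, 0.1421000063419342, 0.24740000069141388, 0.24709999561309814]
0.0318584352564704
180 px [225, 228, 224, 212, 212, 212, 210, 168, 179, 185, 188, 183, 185, 183] [206, 199, 193, 191, 185, 178, 171, 167, 188, 229, 241, 241, 242, 243, 236, 113] depth [0.25119999051094055, 0.1469999998807907, 0.14740000665187836, 0.14630000293254852, 0.14669999480247498, 0.147599995136261, 0.1467999964952469, 0.1476999968290329, 0.24959999322891235]
0.03225444775202417
240 px [182, 182, 183, 184, 183, 179, 182, 172, 150, 156, 158, 159, 158, 165] [165, 169, 167, 171, 169, 168, 168, 165, 149, 145, 162, 166, 169, 172, 114, 90] depth [0.2605000138282776, 0.2597000002861023, 0.15309999883174896, 0.1517000049352646, 0.15410000085830688, 0.15219999849796295, 0.15309999883174896, 0.15279999375343
[... 1627 characters left out ...]
, 111, 117, 124, 125, 129, 125, 122] [153, 149, 144, 142, 136, 131, 129, 129, 124, 114, 109, 119, 114, 116, 116, 116] depth [0.186599999666214, 0.14810000360012054, 0.14669999480247498, 0.14710000157356262, 0.1476999968290329, 0.14740000665187836, 0.14710000157356262, 0.14640000462532043, 0.1860000044107437]
0.03223578860732452
240 px [102, 103, 104, 100, 110, 119, 118, 114, 100, 99, 105, 103, 107, 109] [114, 117, 118, 117, 116, 117, 117, 117, 109, 84, 105, 104, 105, 103, 102, 104] depth [0.19359999895095825, 0.19439999759197235, 0.15330000221729279, 0.15279999375343323, 0.1527000069618225, 0.1526000052690506, 0.15289999544620514, 0.15369999408721924, 0.19359999895095825]
0.03322724418676613
```

```bash
python3 -m handwheel '[[1,[0,-0.01,0.05],0],[1,[0,-0.01,0.1],0],[1,[0,-0.01,0.15],0],[1,[0,-0.01,0.15],0],[1,[0,-0.01,0.15],0],[1,[0,-0.01,0.15],0]]';python3 look.py w8 | head -1; python3 edge.py w8
```

```text
t: 10.95
eef_pos: [0.6054, 0.292, 0.0556]
tool_rot: [[-0.233, -0.006, 0.972], [-0.972, -0.0, -0.233], [0.002, -1.0, -0.006]]
wrist_force: [-10.3, 2.8, 4.8]
finger_gap: 0.0354
10.95 [0.60535105 0.29201108 0.05559964] zang -13.469180741222523 [-10.25   2.77   4.82]
tcp jig mm [-4.   0.1]
0.064 strap -20.3 14.2 shoe 14.2 30.0
0.069 strap -19.9 13.9 shoe 14.0 29.9
0.074 strap -19.7 35.3 shoe 13.9 43.2
0.079 strap -19.7 14.0 shoe 14.1 45.9
0.084 strap -19.8 13.5 shoe 13.9 43.1
0.089 strap -19.7 13.9 shoe 14.1 29.9
0.094 strap -19.7 13.7 shoe 13.9 29.8
```

```bash
python3 -m handwheel '[[1,[0,0,0.05],0],[1,[0,0,0.1],0],[1,[0,0,0.15],0],[1,[0,0,0.17],0],[1,[0,0,0.17],0],[1,[0,0,0.17],0],[1,[0,0,0.17],0]]';python3 look.py w9 | head -1; python3 edge.py w9
```

```text
t: 11.58
eef_pos: [0.6079, 0.2914, 0.0556]
tool_rot: [[-0.232, -0.009, 0.973], [-0.973, -0.001, -0.232], [0.003, -1.0, -0.008]]
wrist_force: [-15.9, 3.2, 8.6]
finger_gap: 0.0351
11.5833 [0.60794604 0.29139139 0.05557673] zang -13.436171031470957 [-15.94   3.16   8.63]
tcp jig mm [-1.3  0.1]
0.064 strap -17.7 16.5 shoe 16.7 32.7
0.069 strap -17.3 16.5 shoe 16.5 32.4
0.074 strap -17.1 16.7 shoe 16.6 39.1
0.079 strap -17.0 16.6 shoe 16.7 46.6
0.084 strap -17.2 16.4 shoe 16.5 44.8
0.089 strap -17.1 16.6 shoe 16.6 32.6
0.094 strap -17.1 16.4 shoe 16.5 32.4
```

```bash
python3 - <<'E'
from h import *
for n in("scene","top"):
    p,d=read_camera(n);cv2.imwrite(f"pics/{n}9.png",p)
    c=p[190:310,190:390] if n=="scene" else p[150:300,230:380]
    cv2.imwrite(f"pics/{n}9z.png",cv2.resize(c,None,fx=4,fy=4,interpolation=cv2.INTER_CUBIC))
E
```

```text
(no output)
```

View pics/scene9z.png

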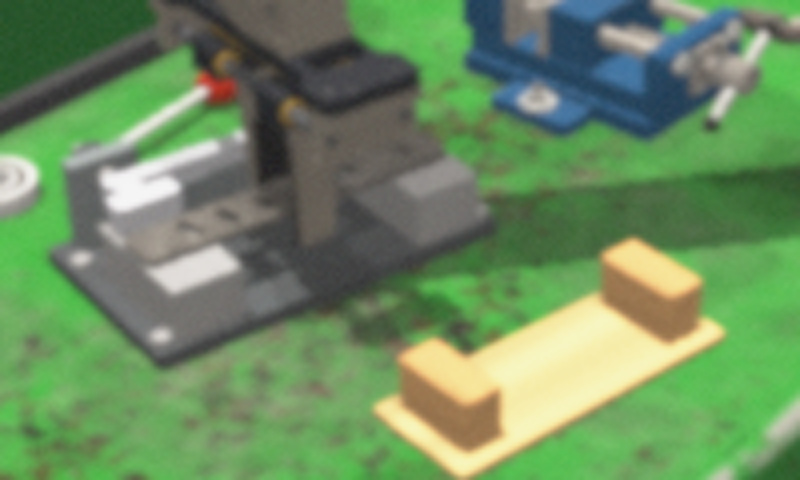

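View pics/top9z.png

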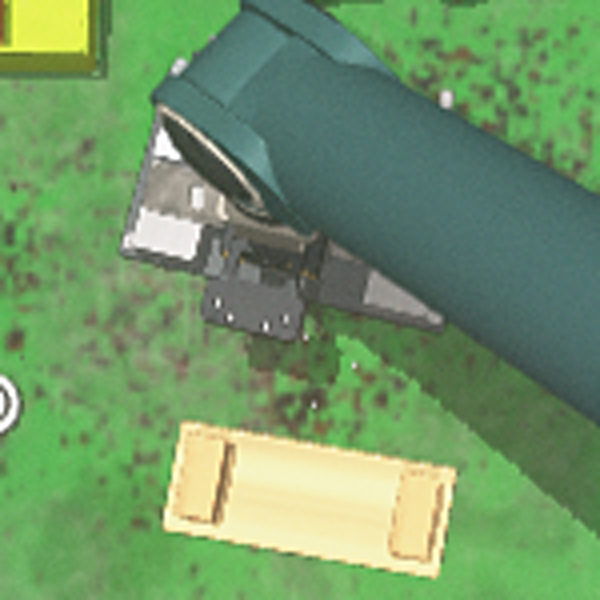

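View pics/w9.png

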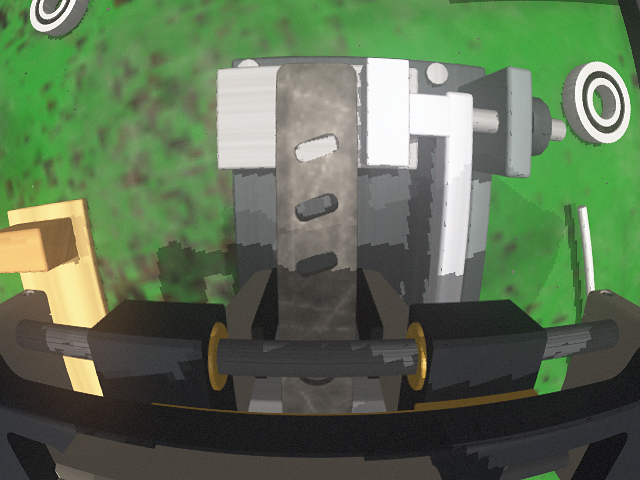

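```bash
python3 -m handwheel '[[1,[0,-0.02,0.03],0],[1,[0,-0.02,0.05],0],[1,[0,-0.02,0.05],0],[1,[0,-0.02,0.05],0]]'; cat > st.py <<'E'
from h import *
import time
s=state();F=np.array(s["wrist_force"]);M=np.array(s["ft_torque"]);a=np.deg2rad(-13.5);x=np.array([np.cos(a),np.sin(a)]);y=np.array([-x[1],x[0]])
print("Fjig",F[:2]@x,F[:2]@y,F[2],"M jig",M[:2]@x,M[:2]@y,M[2],"ry eq mm",-M[2]/(F[:2]@x)*1e3, "from eef z" )
E
python3 st.py; python3 look.py w10|head -1;python3 edge.py w10;python3 st.py
```

```text
t: 12.07
eef_pos: [0.6089, 0.2912, 0.0556]
tool_rot: [[-0.232, -0.009, 0.973], [-0.973, -0.001, -0.232], [0.003, -1.0, -0.009]]
wrist_force: [-13.6, 3.3, 6.7]
finger_gap: 0.0349
Fjig -13.966604044801711 -0.002422118058614142 6.693533195929855 M jig -0.011668419848611 3.0768473052451673 -0.24166046086662232 ry eq mm -17.30273587562375 from eef z
12.0667 [0.60886568 0.2911573  0.05560538] zang -13.431428038011212 [-13.58   3.26   6.69]
tcp jig mm [-0.4  0.1]
0.064 strap -16.7 17.7 shoe 17.7 33.3
0.069 strap -16.3 17.5 shoe 17.5 33.4
0.074 strap -16.1 17.6 shoe 17.5 33.6
0.079 strap -16.2 17.7 shoe 17.7 44.5
0.084 strap -16.2 17.4 shoe 17.4 41.8
0.089 strap -16.2 17.5 shoe 17.6 33.4
0.094 strap -16.1 17.5 shoe 17.4 33.3
Fjig -14.737138950973268 0.05216063640306556 5.813565793315342 M jig -0.04452231451402411 3.0267211850005324 -0.2623971862615649 ry eq mm -17.805164702218928 from eef z
```

```bash
python3 -m handwheel '[[1,[0,0,0],0],[1,[0,0,0],0],[1,[0,0,0],0],[1,[0,0,0],0],[1,[0,0,0],0],[1,[0,0,0],0]]'; python3 st.py; python3 look.py w11|head -1;python3 edge.py w11; python3 - <<'E'
from h import *
p=cv2.imread("pics/w11.png");cv2.imwrite("pics/w11z.png",cv2.resize(p[40:190,210:440],None,fx=3.4,fy=3.4,interpolation=cv2.INTER_CUBIC))
E
```

```text
t: 12.62
eef_pos: [0.6089, 0.2912, 0.0556]
tool_rot: [[-0.232, -0.009, 0.973], [-0.973, -0.001, -0.232], [0.003, -1.0, -0.009]]
wrist_force: [-14.4, 4.1, 6.8]
finger_gap: 0.0356
Fjig -14.927073056914349 0.5887333245196946 6.812330345532039 M jig -0.096960839304572 3.0580393153875858 -0.3640075359445678 ry eq mm -24.385727500406144 from eef z
12.6167 [0.60887922 0.29116568 0.05564558] zang -13.430064308799832 [-14.38   4.06   6.81]
tcp jig mm [-0.4  0.1]
0.064 strap -16.8 17.7 shoe 17.7 33.5
0.069 strap -16.4 17.5 shoe 17.5 33.3
0.074 strap -16.1 17.7 shoe 17.6 39.4
0.079 strap -16.1 17.6 shoe 17.7 42.1
0.084 strap -16.2 17.3 shoe 17.5 38.3
0.089 strap -16.1 17.5 shoe 17.6 33.5
0.094 strap -16.1 17.3 shoe 17.4 33.2
```

View pics/w11z.png

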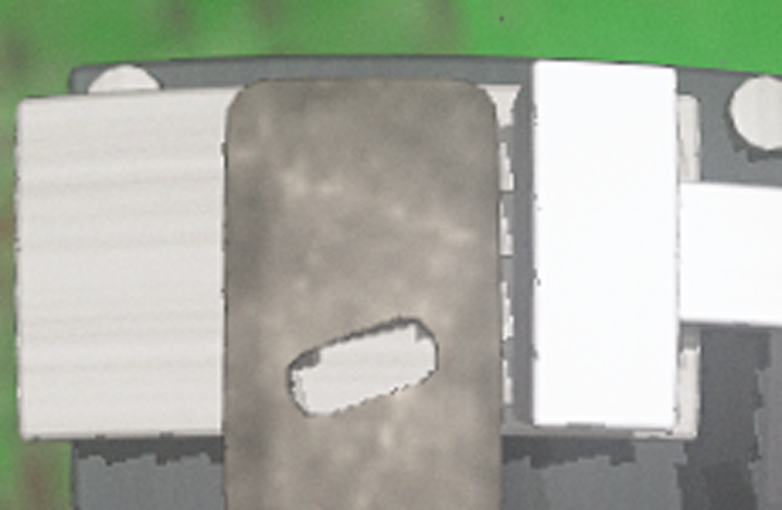

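```bash
python3 - <<'E'
from h import *
T=np.load("pics/w11T.npy");d=np.load("pics/w11.npy");p=cv2.imread("pics/w11.png")
o=np.array([.6092,.2910]);a=np.deg2rad(-13.5);c,s=np.cos(a),np.sin(a)
K=camera_model("wrist")["camera_matrix"]
def pt(u,v,dd):
    x=(u-K[0][2])/K[0][0];y=(v-K[1][2])/K[1][1];D=wrays(T,np.array([u],float),np.array([v],float))[0]
    P=T[:3,3]+D*dd/np.cos(np.hypot(x,y));q=P[:2]-o;return np.round([1e3*q@[c,s],1e3*q@[-s,c],1e3*P[2]],1)
for v in(90,125,150):
    print("row",v)
    for u in list(range(272,280))+list(range(350,370)):print(u,p[v,u].mean().astype(int),pt(u,v,d[v,u]).tolist(),end=" | ")
    print()
# subpixel edges: strap left/right, shoe-top edge per row
def sub(v,u0,u1,sgn):
    g=np.diff(cv2.GaussianBlur(p.mean(2).astype(np.float32),(1,5),0)[v,u0:u1])*sgn;i=g.argmax();return u0+i+.5
L=[];Rr=[];S=[];W=[]
for v in range(85,155):
    L.append((sub(v,270,284,-1),v));S.append((sub(v,360,372,1),v));W.append((sub(v,268,284,-1),v))
    dd=d[v,350:366];
def line(pts,z,n):
    pts=np.array(pts,float);Q=wplane(T,pts[:,0],pts[:,1],z)[:,:2]-o;q=np.stack([Q@[c,s],Q@[-s,c]],1)*1e3
    k=np.polyfit(q[:,1],q[:,0],1);r=q[:,0]-np.polyval(k,q[:,1]);g=np.abs(r)<.6;k=np.polyfit(q[g,1],q[g,0],1);print(n,"x at y=80:",round(np.polyval(k,80),2),"x at 0",round(k[1],2),"angle deg",round(-np.rad2deg(k[0]),2),g.sum())
line(L,.052,"strap rear");line(S,.068,"shoe top front")
# whole rear edge rows 85..260
L=[(sub(v,268,284,-1),v) for v in range(85,160)]
E
```

```text
row 90
272 214 [-18.4, 91.1, 48.3] | 273 212 [-18.0, 91.1, 48.3] | 274 214 [-17.7, 91.3, 47.0] | 275 208 [-17.3, 91.2, 47.4] | 276 117 [-16.2, 90.3, 52.7] | 277 131 [-15.8, 90.3, 52.7] | 278 138 [-15.3, 90.2, 53.3] | 279 140 [-15.0, 90.3, 52.6] | 350 142 [13.1, 90.3, 52.4] | 351 138 [13.5, 90.3, 52.2] | 352 139 [13.8, 90.2, 53.2] | 353 136 [14.4, 90.4, 51.8] | 354 131 [14.6, 90.1, 53.5] | 355 125 [15.1, 90.3, 52.4] | 356 131 [15.6, 90.4, 51.9] | 357 178 [16.4, 91.2, 47.0] | 358 201 [16.9, 91.3, 46.9] | 359 197 [17.2, 91.2, 47.5] | 360 135 [17.5, 91.1, 48.3] | 361 122 [17.5, 90.4, 52.2] | 362 125 [17.7, 90.1, 54.6] | 363 128 [17.5, 89.3, 59.4] | 364 127 [17.7, 89.0, 61.3] | 365 127 [17.6, 88.3, 65.3] | 366 137 [17.7, 88.0, 67.3] | 367 220 [18.0, 87.9, 68.2] | 368 244 [18.3, 87.8, 68.5] | 369 252 [18.6, 87.7, 69.1] | 
row 125
272 218 [-18.4, 76.4, 48.4] | 273 220 [-18.0, 76.4, 47.8] | 274 215 [-17.7, 76.5, 47.1] | 275 126 [-17.3, 76.5, 47.2] | 276 112 [-16.1, 76.0, 53.2] | 277 131 [-15.9, 76.1, 52.2] | 278 130 [-15.4, 76.1, 52.6] | 279 128 [-14.9, 76.0, 53.8] | 350 151 [13.1, 76.0, 52.
[... 809 characters left out ...]
142 [13.2, 66.0, 52.7] | 351 134 [13.6, 66.0, 52.1] | 352 134 [13.9, 66.0, 53.6] | 353 138 [14.4, 66.0, 52.5] | 354 138 [14.8, 66.0, 52.1] | 355 142 [15.1, 66.0, 53.7] | 356 135 [15.6, 66.0, 52.6] | 357 134 [16.0, 66.0, 52.2] | 358 196 [16.9, 66.0, 47.7] | 359 162 [17.3, 66.0, 47.6] | 360 136 [17.3, 66.0, 51.0] | 361 127 [17.5, 66.1, 53.4] | 362 125 [17.4, 66.1, 58.3] | 363 126 [17.5, 66.1, 60.6] | 364 122 [17.8, 66.1, 60.7] | 365 124 [17.6, 66.1, 65.6] | 366 155 [17.6, 66.1, 68.7] | 367 222 [18.0, 66.1, 68.6] | 368 245 [18.3, 66.1, 69.2] | 369 253 [18.8, 66.1, 67.9] | 
strap rear x at y=80: -16.56 x at 0 -17.13 angle deg -0.41 70
shoe top front x at y=80: 17.85 x at 0 18.27 angle deg 0.3 70
```

```bash
python3 -m handwheel '[[1,[0,0,0],0.03],[1,[0,0,0],0.06],[1,[0,0,0],0.06],[1,[0,0,0],0.06],[1,[0,0,0],0.06]]'; python3 st.py; python3 look.py w12|head -1;python3 edge.py w12;python3 st.py
```

```text
t: 13.08
eef_pos: [0.6089, 0.2912, 0.0556]
tool_rot: [[-0.237, -0.009, 0.972], [-0.972, -0.001, -0.237], [0.003, -1.0, -0.009]]
wrist_force: [-14.9, 4.0, 6.5]
finger_gap: 0.0353
Fjig -15.41345437665815 0.394891527790997 6.518702320374605 M jig -0.10492655015151198 3.0326685535991276 -0.15100465823912965 ry eq mm -9.796938087273174 from eef z
13.0833 [0.6088786  0.29118124 0.05563463] zang -13.694652924013345 [-14.9    3.98   6.52]
tcp jig mm [-0.4  0.1]
0.064 strap -16.4 17.5 shoe 17.7 33.2
0.069 strap -16.4 17.5 shoe 17.5 33.4
0.074 strap -16.2 17.6 shoe 17.6 42.4
0.079 strap -16.2 17.6 shoe 17.7 43.3
0.084 strap -16.1 17.4 shoe 17.5 45.5
0.089 strap -16.1 17.5 shoe 17.7 33.4
0.094 strap -16.1 17.4 shoe 17.5 33.1
Fjig -14.387214500940757 -1.298814031504416 5.0798438478086005 M jig -0.12888507730839982 3.0444865871974027 -0.15907122960926443 ry eq mm -11.056429971129088 from eef z
```

```bash
python3 -c "
from plant import *
hand_in();s=state();print(s['t'],s['eef_pos'],s['wrist_force'])"
```

```text
the job is handed in; nothing more can be done
the job is handed in; nothing more can be done
```

The strap is lying flat across both rests and pressed against the fence. I handed the job in with the arm still gripping and pushing, about 13 s into the 35 s allowed.

**Last checks**
- **Fence travel:** The wrist camera's depth image puts it at about 7.2 mm pressed; the tool position gives about 6.6 mm. The target was 7 mm, and it stayed clear of the end stop.
- **Push:** The hand feels 14–15 N along the push. I put that down to about 12 N from the fence spring plus 2–3 N of friction on the rests. The strap is also pressed down with about 10 N.
- **Ends:** The far end measured within about 0.5 mm of the outer side of its rest, checked just before the final push. I did not measure the near end; it follows from the strap's known length.
- **Square to both shoes:** Before the final small turn, the twisting moment pointed to both shoes carrying load, with more on the near one. Turning the hand 0.27° halved that moment without moving the strap against the far shoe.

**What disagreed or went unchecked**
- The wrist picture shows a gap of about 1.7 mm between the strap and the far shoe. It also shows the strap only 32–33 mm wide, while the grip opening is about 35 mm and the stated width 36 mm. I took the gap as an image effect, because the fence followed the strap millimetre for millimetre.
- The near shoe was out of view, so contact there rests on the forces alone.
- The tool leans about 0.5° under the push.
- I did not measure the other things on the bench again. The moves stayed clear of them, and no unexpected forces showed up.

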